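Pull out the towel post until it locks

TASK

The telescopic towel post on the brick bath shelf is pushed in and latched. Squeeze the two side buttons on its grip together to free it, draw it straight out of its sleeve until the little lock button clicks out of the sleeve, then let go so that it stays out. Leave the bath things on the shelf where they are.

Things in the scene. Friction and masses are not known exactly. Their poses are not given: they have to be found in the camera images.
- shelf: Fixed rough shelf of stacked brick tiles, 220 (x) x 690 (y) x 80 mm high. Origin: centre of its underside, on the work surface; x points away from the robot side, z up. The pushed-in post's grip centre lies at (-33, 0, 219) mm in this frame.
- rail_mid (a point): Middle of the fixed towel rail: a 16 mm steel pipe parallel to the shelf's y, its centre 310 mm above the work surface and 14 mm to -x of the shelf's origin, on pipe posts at y = +-225 mm. It passes above the pushed-in grip: a gripper pointing straight down at the grip hits it, so come in tilted, in line with the post.
- sleeve_foot (a point): Foot of the post's fixed steel sleeve, on its axis, at (60, 0, 86) mm in the shelf's frame. z is the sleeve's axis: 35 degrees from vertical, up and towards the shelf's -x; y is the shelf's y. Along z: tube of 30 mm diameter to 88 mm, then a black collar 34 (x) x 38 (y) mm ending at 115 mm.
- post_grip (a point): Centre of the post's grip, midway between its side buttons; moves with the post. z is the post's axis and points out of the sleeve (draw along +z); y runs from right button to left; x looks up and away from the robot side. Black block 36 (x) x 34 (y) mm, z = -45 to 21, steel cap to 27 mm; a small hook reaches x = -43 mm at z = -34 to -16.
- post (a joint): How far the post is drawn out, m: 0 pushed in and latched, lock hole met at 0.072 to 0.078, end stop 0.078; locked it rests at 0.072. Sliding takes about 1 N plus the weight (0.3 kg); let go before it locks, it slides back (to 0.023 at most, onto the latch). Both side buttons must be in 3.5 mm or more for the first 23 mm; afterwards they may be pressed or free.
- button_left (a joint): Side button on the grip's +y side, m: 0 free, 0.006 fully pressed (towards -y). Spring: 2 N to start, 8 N fully in. Grey pad 24 (x) x 28 (z) mm centred at z = 0 of point post_grip; its face stands at y = 27 mm free, 21 mm fully pressed (the pair: 54 and 42 mm across).
- button_right (a joint): Side button on the grip's -y side, m: 0 free, 0.006 fully pressed (towards +y). Same pad and spring as the left one; its face stands at y = -27 mm free, -21 mm fully pressed in the frame of point post_grip.
- lock (a joint): The brass lock button, 9 mm across, that rides on the inner tube under the sleeve wall: about 0 while held down inside the sleeve; springs to about 0.009 m, standing about 5 mm proud of the sleeve, when it meets the hole, and then locks the post.
- lock_hole (a point): Mouth of the lock hole in the sleeve's upper, far side (fixed), 75 mm up the axis from the sleeve's foot. Seen as a dark ring of 15 mm.
- lota: Bystander: round-bellied open steel pot, 84 mm across, 88 mm high, loose on the shelf. Origin: centre of its underside.
- mug: Bystander: open plastic mug, 72 mm across, 85 mm high, handle on its +y side. Origin: centre of its underside.
- soap_box: Bystander: translucent soap box, 102 (x) x 70 (y) x 48 mm high with its lid's twist knob. Origin: centre of its underside.
- pumice: Bystander: pumice stone, 85 (x) x 50 (y) x 30 mm high. Origin: centre of its underside.

How it is judged:
By the outcome, as a careful person would: the job done as asked, in the order asked, and still so for the second after the job is handed in, with the robot touching nothing.
It also fails if it takes over 38 s, if anything falls off the work surface, if the arm or the gripper's body presses on something with over 40 N, if the wrist force passes 120 N, or if a joint passes its speed limit or range.

ROBOT

A 6-joint arm with a two-finger parallel gripper is mounted at the origin on the work surface. World frame = base frame: x ahead of the robot, y to its left, z up, the work surface at z = 0. Lengths are in mm, angles in rad, forces in N, time in s.
With the tool pointing down it reaches from about 325 to 775 mm from the base axis. Payload 9.3 kg.
Tool frame: the origin (TCP) lies at the very end of the fingers, on their centre line; the grasp point (between the pads) lies 19 mm behind it (env.hold_point_z is the distance from the TCP to the grasp point, in mm); z points along the fingers, y is the line along which they close (so a half turn about z gives the same grasp; the last joint's range is limited). The gripper opens to 85 mm and grips with 20 to 120 N. Pads are 22 mm wide; open, the fingers measure 114 mm over their backs; the gripper's body (76 mm by 85 mm) begins 54 mm behind the grasp point. The pads swing forward as they close: fully open they stand 13 mm farther back than shut.
Start: joints at [1.135, 0.259, 0.021, 1.334, 0, 1.418], TCP at [153.476, 528.149, 231.279] pointing down, gripper open.
Joint ranges: [-3.04, 3.04], [-0.91, 1.82], [-1.04, 1.36], [-1.92, 1.95], [-1.52, 1.45], [-3.14, 3.14]. Speed limits (rad/s): [2.22, 2.22, 2.79, 3.14, 3.14, 3.14].

INTERFACE

Orientations are given as a unit quaternion [x, y, z, w].
In Python, from rig import env, camrig gives the robot as it stands (env), with the cameras (camrig).
- The arm moves only by the tool advance, called after "Call:" by a JSON object that holds its "api" and its "payload". Schema: {"type":"object","properties":{"segments":{"type":"array","items":{"type":"number"},"minItems":7,"maxItems":35},"grip_force":{"type":"number"},"only":{"type":"string"},"quiet":{"type":"boolean"},"lines":{"type":"string"}},"required":["segments"],"additionalProperties":false}. segments is one flat list of numbers that holds 1 to 5 rows one after another, with no inner brackets; each row has 7 numbers: dx, dy, dz in shares of the most that a row can go, 1 being 62.5 mm, then a rotation vector rx, ry, rz in units of 0.2 rad, then the finger opening in mm; each row shifts and turns the commanded pose from where the row before left it, along the tool's axes as they then stand; what a row does not reach is not made up. A row lasts 1/8 s, in which the tool goes at most 62.5 mm and 0.188 rad, less where a joint would pass 70% of its speed; a pose out of reach is approached as far as the arm can. The fingers move at their own pace and stop on an object; grip_force is the grip in N (left out, the last holds). Time passes only in rows, so rows that do not move let the fingers close. The tool returns the time, the measured TCP pose, the force, the opening and the grip force at its end. only (a regular expression) keeps the lines of the reply that match it, lines (a string "A,B") keeps lines A to B, and quiet returns only ok. Input that does not fit is refused with a message, and nothing moves.
- env.read_state(): the state, without advancing time (a new reading comes with each control period).
- camrig.snapshot(name): name is "scene" or "top"; returns the picture (384x512x3 uint8, red, green, blue); there is no depth.
- camrig.camera_info(name): a dict with "fovy" (degrees; the focal length in pixels is half the picture's height over the tangent of half this angle, whatever the lens; pixels are square), "cx", "cy" (the principal point, pixels), "origin" and "orientation" of the camera in the world. Camera axes: x right, y down, z forward; pixel columns grow to the right and rows downward; lengths in mm; the calibration is good to about 2 mm. A picture is of the moment at which its call begins. camera_info takes no time and is no camera call.
- env.sign_off(): hands the job in; it is judged then, once.
The state is a dict: "clock": time; "joint_positions": joint angles; "joint_velocities": joint speeds; "joint_efforts": joint torques, N m; "ee_pos": TCP position; "ee_rot": TCP orientation; "force": force on the tool from outside, world axes, zero at the start; "wrist_torque": the same for the moment, N m; "gripper_width": finger opening in mm; "gripper_force": force on a finger pad.
Only numpy, scipy, OpenCV 4.12 (cv2) and the standard library are available. Lean on these libraries where they do the work, as an engineer would, in place of code of your own. Each camera call takes 0.05 s, during which the arm holds its last target. There are 200 camera calls.

## Working session

There is one attempt and no reset: what is moved stays moved. The work goes in short steps, Python scripts to look and compute and a tool call to move; the robot and the scene stay as the last step left them, time stands still between calls to the robot, and variables do not carry over. Pictures are saved under pics/ and viewed, at most 13 in all, crops included, and the job is handed in when it is done.

```bash
ls; mkdir -p pics; python3 - <<'E'
from rig import env, camrig
import cv2
for n in("scene","top"):
    cv2.imwrite(f"pics/{n}0.png",camrig.snapshot(n)[:,:,::-1]); print(n,camrig.camera_info(n))
print(env.read_state(),env.hold_point_z)
E
```

```text
pics
rig.py
scene {'fovy': 47.62515265387236, 'cx': 250.52965218014498, 'cy': 193.21585600230148, 'origin': array([1463.12831923, -163.45805984,  965.55190796]), 'orientation': array([ 0.71490644,  0.56704157, -0.24780887, -0.32552021])}
top {'fovy': 43.47341610833573, 'cx': 262.04850034379155, 'cy': 189.24139124597534, 'origin': array([ 475.520526  ,   74.02700772, 1563.97536025]), 'orientation': array([ 0.71021277, -0.70149322,  0.0491651 , -0.032983  ])}
{'clock': 0.1, 'joint_positions': array([1.13537472e+00, 2.59165294e-01, 2.08403549e-02, 1.33369587e+00,
       1.27261129e-05, 1.41818386e+00]), 'joint_velocities': array([ 0.0001258 , -0.00061093,  0.00100703, -0.00022317, -0.00093121,
        0.00070314]), 'joint_efforts': array([ 5.86859431e-03, -5.56696236e+01,  3.45067728e+01,  1.16540567e-02,
       -9.88977467e-05, -7.19022665e-06]), 'ee_pos': array([153.38277062, 527.92454721, 230.71170978]), 'ee_rot': array([ 1.40933786e-01,  9.90018835e-01, -5.84122692e-04, -1.83516508e-04]), 'force': array([-0.56438458, -0.19225129, -0.74107692]), 'wrist_torque': array([-0.04107494,  0.00759173, -0.00723267]), 'gripper_force': 0.0, 'gripper_width': 85.3375829337727} 18.700000000000003
```

View pics/scene0.png

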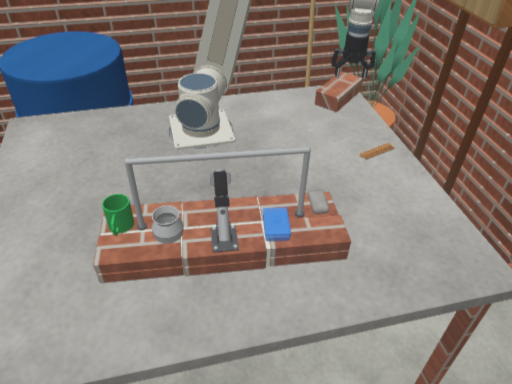

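View pics/top0.png

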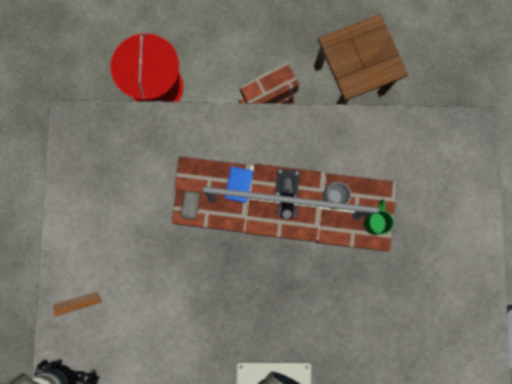

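The scene view shows the rail, the shelf and the post grip near (220,185). The top view shows the shelf corners near (178,157), (396,181), (390,250) and (173,223). I'll zoom in to measure.

```bash
python3 - <<'E'
import cv2
a=cv2.imread("pics/top0.png")[145:260,160:410]; cv2.imwrite("pics/t1.png",cv2.resize(a,None,fx=3.2,fy=3.2,interpolation=cv2.INTER_CUBIC))
a=cv2.imread("pics/scene0.png")[140:285,90:355]; cv2.imwrite("pics/s1.png",cv2.resize(a,None,fx=3,fy=3,interpolation=cv2.INTER_CUBIC))
E
```

```text
(no output)
```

View pics/t1.png

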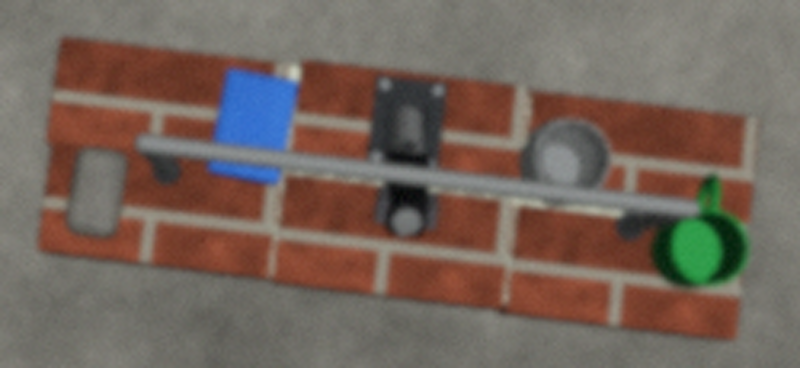

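View pics/s1.png

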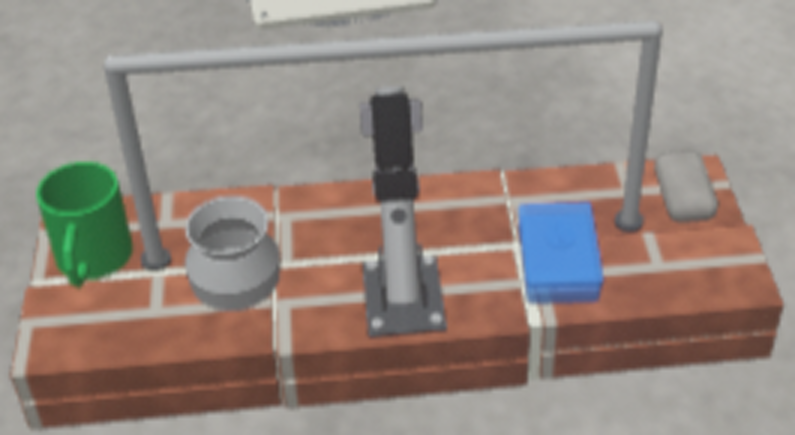

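The top crop gives the four top corners, the rail ends and the cap at (405,220). The scene crop gives the rail ends (113,66) and (655,30), the lock hole (398,215), and the buttons at (368,117) and (416,115). I'll fit the shelf pose to these.

```bash
cat > h.py <<'E'
import numpy as np
from rig import env, camrig
from scipy.spatial.transform import Rotation as R
from scipy.optimize import least_squares
def proj(n,P,k=0):
    c=camrig.camera_info(n); f=192/np.tan(np.radians(c["fovy"]/2))
    q=R.from_quat(c["orientation"]).inv().apply(np.atleast_2d(P)-c["origin"])
    u=q[:,:2]/q[:,2:]; u=u*(1+k*(u**2).sum(1,keepdims=True))
    return u*f+[c["cx"],c["cy"]]
s,co=np.sin(np.radians(35)),np.cos(np.radians(35))
T=[((110,345,80),(62,38)),((110,-345,80),(754,116)),((-110,-345,80),(735,339)),((-110,345,80),(40,251)),((-14,225,310),(143,143)),((-14,-225,310),(698,209)),((-33-27*s,0,219+27*co),(405,220))]
S=[((110,-345,80),(33,345)),((110,345,80),(780,306)),((-110,345,80),(717,155)),((-14,-225,310),(115,66)),((-14,225,310),(654,31)),((29.3,0,156),(398,215)),
 ((-33,0,219),(392,116))]
def W(p,P): return R.from_euler('z',p[2]).apply(np.atleast_2d(P))+[p[0],p[1],0]
def res(p):
    r=[]
    for n,L,o,f,k in(("top",T,(160,145),3.2,p[3]),("scene",S,(90,140),3,p[4])):
        m=(np.array([b for a,b in L])+.5)/f-.5+o
        r.append(proj(n,W(p,np.array([a for a,b in L],float)),k)-m)
    return np.vstack(r).ravel()
E
python3 - <<'E'
from h import *
np.set_printoptions(precision=2,suppress=True)
for z in (0,1):
    o=least_squares(lambda p:res([*p[:3],*(np.array(p[3:])*z)]),[500,50,0,0,0],loss='soft_l1',x_scale=[10,10,.1,.1,.1])
    print(o.x,o.cost);p=[*o.x[:3],*(o.x[3:]*z)];print(res(p).reshape(-1,2))
    print(W(p,[-33,0,219]))
E
```

```text
[609.24 -27.    -0.11   0.     0.  ] 34.14934433561118
[[-0.99 -2.5 ]
 [ 1.91 -0.04]
 [ 1.69  0.62]
 [-4.15  1.12]
 [-0.46  0.04]
 [-3.45  0.18]
 [-0.37  1.12]
 [-9.61 10.74]
 [ 1.94  0.66]
 [ 1.72 -1.83]
 [-0.71 -0.14]
 [-0.7  -0.11]
 [-0.14  0.4 ]
 [-0.65  0.35]]
[[576.43 -23.42 219.  ]]
[609.19 -28.04  -0.11  -0.18  -0.38] 18.830554792425843
[[ 0.04 -2.55]
 [ 0.33  0.42]
 [-0.21 -0.07]
 [-3.12  0.54]
 [ 0.11 -0.18]
 [-4.26  0.23]
 [-0.06  1.11]
 [-0.23  6.07]
 [-0.97 -0.26]
 [ 0.56 -1.55]
 [ 2.93  0.79]
 [-1.59  0.51]
 [-0.49  0.4 ]
 [-0.93  0.43]]
[[576.39 -24.38 219.  ]]
```

```bash
sed -i 's/-14,225,310/-14,231,310/g;s/-14,-225,310/-14,-231,310/g;s/(33,345)/(28,358)/;s/(392,116))\]/(392,116)),((-33+18*co,27,219+18*s-7),(416,115)),((-33+18*co,-27,219+18*s-7),(368,117))]/' h.py
python3 - <<'E'
from h import *
np.set_printoptions(precision=2,suppress=True)
for z in (0,1):
    o=least_squares(lambda p:res([*p[:3],*(np.array(p[3:])*z)]),[500,50,0,0,0],loss='soft_l1',x_scale=[10,10,.1,.1,.1])
    print(o.x,o.cost);p=[*o.x[:3],*(o.x[3:]*z)];print(res(p).reshape(-1,2).T)
    print(W(p,[-33,0,219]))
E
```

```text
[608.34 -27.69  -0.11   0.     0.  ] 37.478056940248806
[[-0.84  2.1   1.98 -3.9  -2.49 -0.9  -0.1  -8.18  1.57  1.32 -3.54  1.18
  -0.44 -0.99  1.56 -2.83]
 [-2.08  0.1   0.78  1.57  0.23  0.69  1.45  6.32  0.33 -2.08 -0.08 -0.5
   0.2   0.18  2.36  3.16]]
[[575.53 -24.17 219.  ]]
[608.33 -28.86  -0.11  -0.21  -0.34] 18.24941487143144
[[ 0.34  0.26 -0.26 -2.74 -1.83 -1.95  0.24  0.2  -1.09  0.29 -0.08  0.29
  -0.85 -1.31  1.18 -3.1 ]
 [-2.18  0.64 -0.01  0.85 -0.08  0.74  1.42  2.02 -0.37 -1.73  0.75  0.15
   0.23  0.27  2.46  3.23]]
[[575.53 -25.21 219.  ]]
```

```bash
cat > g.py <<'E'
import sys
from h import *
np.set_printoptions(precision=3,suppress=True)
G=np.array([577,-23.8,219.]); Y=-.11
def frame(sgn=1):
    M=R.from_euler('z',Y).as_matrix(); z=M@[s,0,-co]; y=sgn*M@[0,1,0]
    return np.c_[np.cross(y,z),y,z]
def delta(d,sgn=1,G=G):   # grasp point at d mm out along the post axis from grip
    st=env.read_state(); C=R.from_quat(st["ee_rot"]); F=frame(sgn)
    tcp=G+F[:,2]*(18.7-d)
    return C.inv().apply(tcp-st["ee_pos"]),(C.inv()*R.from_matrix(F)).as_rotvec(),tcp
if __name__=="__main__":
    for sg in(1,-1):print(sg,*delta(float(sys.argv[1]),sg))
    st=env.read_state();print(st["clock"],st["joint_positions"],st["ee_pos"],st["force"],st["gripper_width"],st["gripper_force"])
E
python3 g.py 130; python3 -c "
from g import *
from scipy.optimize import least_squares as L
I=[6,12+0,13]
f=lambda p:np.r_[proj('top',G+p-frame()[:,2]*27,-.21)[0]-((np.array([405,220])+.5)/3.2-.5+[160,145]),proj('scene',G+p,-.34)[0]-((np.array([392,116])+.5)/3-.5+[90,140])]
o=L(f,[0,0,0]);print('grip by post only',G+o.x,o.fun)"
```

```text
1 [-497.846 -422.668  -79.048] [-0.054 -0.61  -0.167] [513.547 -16.792 310.172]
-1 [-497.846 -422.668  -79.048] [-0.895  0.079  2.838] [513.547 -16.792 310.172]
0.1 [1.135 0.259 0.021 1.334 0.    1.418] [153.383 527.925 230.712] [-0.564 -0.192 -0.741] 85.3375829337727 0.0
grip by post only [579.408 -23.238 222.76 ] [-0.366 -0.079 -0.364 -0.013]
```

Units first: shifts go in shares of 62.5 mm and turns go in units of 0.2 rad. So -10 mm is -0.16, -8 mm is -0.128.

Call:
{"api": "advance", "payload": {"segments": [-0.672,-0.56,-0.32,0,0,0,85,-0.672,-0.56,-0.32,0,0,0,85,-0.672,-0.56,-0.16,0,0,0,85,-0.672,-0.56,-0.16,0,0,0,85,-0.672,-0.56,-0.128,0,0,0,85]}}

```text
clock: 0.72
ee_pos: [306.9, 300.0, 299.5]
ee_rot: [0.141, 0.99, 0.0, 0.0]
force: [0.1, -0.4, -0.6]
gripper_width: 85.1
gripper_force: 0.0
```

Call:
{"api": "advance", "payload": {"segments": [-0.672,-0.56,-0.08,0,0,0,85,-0.672,-0.56,-0.08,0,0,0,85,-0.672,-0.56,0,0,0,0,85,-0.672,-0.56,0,0,0,0,85,-0.672,-0.56,0,0,0,0,85]}}

```text
clock: 1.35
ee_pos: [459.8, 73.1, 309.2]
ee_rot: [0.141, 0.99, 0.0, -0.0]
force: [-0.0, 1.2, 0.8]
gripper_width: 85.0
gripper_force: 0.0
```

```bash
python3 g.py 130|grep -v ^-1
```

```text
1 [-76.767 -71.337  -1.03 ] [-0.053 -0.609 -0.168] [513.547 -16.792 310.172]
1.35 [-0.023  0.1    0.018  1.488  0.     0.26 ] [459.757  73.146 309.162] [-0.02   1.174  0.754] 84.9606807541071 0.0
```

Scaled: -0.152 rad is -0.76.

Call:
{"api": "advance", "payload": {"segments": [0,0,0,-0.065,-0.76,-0.21,85,0,0,0,-0.065,-0.76,-0.21,85,0,0,0,-0.065,-0.76,-0.21,85,0,0,0,-0.065,-0.76,-0.21,85,0,0,0,0,0,0,85]}}

```text
clock: 1.98
ee_pos: [456.1, 75.1, 307.6]
ee_rot: [0.052, 0.953, -0.017, 0.299]
force: [0.1, 0.3, 0.4]
gripper_width: 84.8
gripper_force: 0.0
```

```bash
python3 g.py 130|grep -v ^-1
```

```text
1 [-56.486 -85.062  36.268] [-0.    -0.003  0.001] [513.547 -16.792 310.172]
1.975 [ 0.034 -0.28  -0.495  0.753 -0.083  0.117] [456.119  75.061 307.598] [0.066 0.345 0.425] 84.81846760382955 0.0
```

Scaled: -29 mm is -0.464, -28 mm is -0.448.

Call:
{"api": "advance", "payload": {"segments": [-0.304,-0.464,0,0,0,0,85,-0.304,-0.448,0,0,0,0,85,-0.288,-0.448,0,0,0,0,85,0,0,0,0,0,0,85]}}

```text
clock: 2.48
ee_pos: [497.3, -17.0, 342.6]
ee_rot: [0.054, 0.953, -0.017, 0.299]
force: [-0.7, 0.3, -0.5]
gripper_width: 85.2
gripper_force: 0.0
```

```bash
python3 g.py 60|grep -v ^-1; python3 - <<'E'
from rig import env, camrig; import cv2
a=camrig.snapshot("top")[145:265,220:360,::-1]; b=camrig.snapshot("scene")[130:250,150:290,::-1]
cv2.imwrite("pics/p2.png",cv2.resize(cv2.hconcat([a,b]),None,fx=2.8,fy=2.8,interpolation=cv2.INTER_CUBIC))
E
```

```text
1 [  5.071   2.176 105.788] [-0.002 -0.003 -0.003] [553.454 -21.199 252.831]
2.475 [-0.25  -0.237 -0.381  0.824  0.078 -0.112] [497.301 -16.978 342.556] [-0.7    0.324 -0.466] 85.19549853977703 0.0
```

View pics/p2.png

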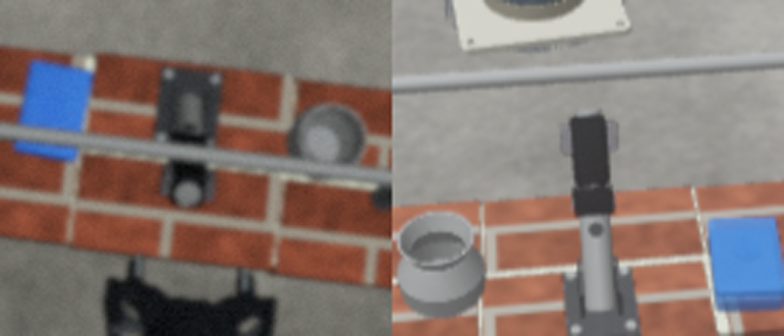

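```bash
python3 -c "
from g import *
st=env.read_state()
for n,k in(('top',-.21),('scene',-.34)):print(n,proj(n,st['ee_pos'],k),proj(n,G,k),proj(n,[0,0,0],k))
import cv2
cv2.imwrite('pics/p3.png',camrig.snapshot('scene')[:,:,::-1])"
```

```text
top [[285.937 237.496]] [[286.015 209.326]] [[271.893 391.   ]]
scene [[216.053 124.047]] [[219.643 178.868]] [[201.357 130.338]]
```

View pics/p3.png

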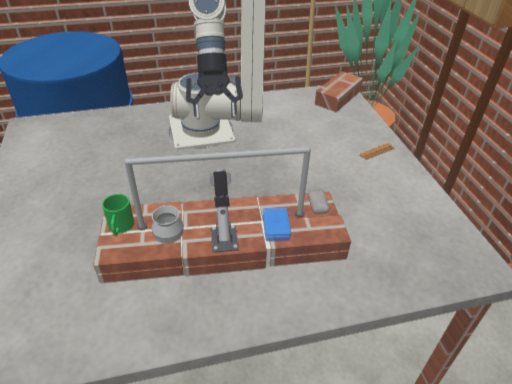

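Scaled: 3 mm is 0.048, 2 mm is 0.032.

Call:
{"api": "advance", "payload": {"segments": [0.048,0.032,0.576,0,0,0,85,0.032,0.048,0.576,0,0,0,85,0,0,0.544,0,0,0,85,0,0,0,0,0,0,85]}}

```text
clock: 3.12
ee_pos: [551.7, -14.8, 248.9]
ee_rot: [0.052, 0.953, -0.016, 0.297]
force: [0.0, -0.2, 1.3]
gripper_width: 85.0
gripper_force: 0.0
```

```bash
python3 g.py 60|grep -v ^-1; python3 - <<'E'
from rig import env, camrig; import cv2
a=camrig.snapshot("top")[180:260,240:340,::-1]; b=camrig.snapshot("scene")[130:210,170:270,::-1]
cv2.imwrite("pics/p4.png",cv2.resize(cv2.hconcat([a,b]),None,fx=4,fy=4,interpolation=cv2.INTER_CUBIC))
E
```

```text
1 [-4.229 -6.2   -1.911] [ 0.001 -0.007  0.001] [553.454 -21.199 252.831]
3.125 [-0.21  -0.1   -0.516  0.553  0.058 -0.084] [551.743 -14.777 248.856] [ 0.038 -0.155  1.299] 85.00333131701076 0.0
```

View pics/p4.png

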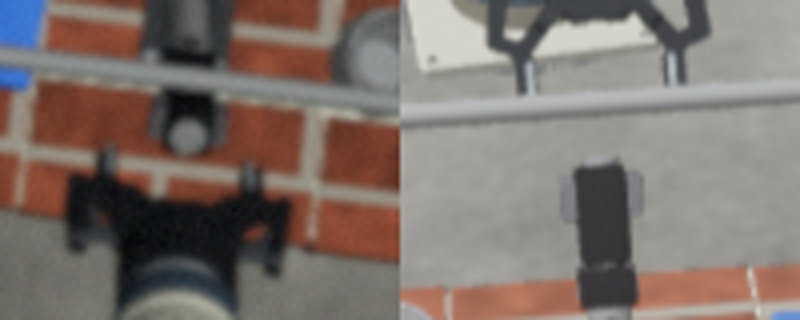

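The fingers are about 4 mm too far to +y of the post line in both views: scene tips centre 598 against about 593, top 179 against 186. I'll correct that and go in.

Call:
{"api": "advance", "payload": {"segments": [-0.064,-0.064,0,0,-0.035,0,85,0,0,0.32,0,0,0,85,0,0,0.32,0,0,0,85,0,0,0.192,0,0,0,85,0,0,0.128,0,0,0,85]}}

```text
clock: 3.85
ee_pos: [589.9, -24.2, 205.3]
ee_rot: [0.052, 0.951, -0.017, 0.303]
force: [-0.1, -0.7, 0.8]
gripper_width: 84.4
gripper_force: 0.0
```

Call:
{"api": "advance", "payload": {"segments": [0,0,0,0,0,0,85]}}

```text
clock: 3.98
ee_pos: [589.6, -24.2, 204.9]
ee_rot: [0.052, 0.951, -0.017, 0.303]
force: [0.1, 0.1, -0.1]
gripper_width: 85.0
gripper_force: 0.0
```

```bash
python3 g.py 0|grep -v ^-1;  python3 - <<'E'
from rig import env, camrig; import cv2
a=camrig.snapshot("top")[170:250,240:340,::-1]; b=camrig.snapshot("scene")[140:220,170:270,::-1]
cv2.imwrite("pics/p5.png",cv2.resize(cv2.hconcat([a,b]),None,fx=4,fy=4,interpolation=cv2.INTER_CUBIC))
E
```

```text
1 [ 2.196 -1.028 -0.035] [-0.     0.005  0.001] [587.661 -24.977 203.682]
3.975 [-0.213 -0.003 -0.555  0.405  0.059 -0.085] [589.575 -24.153 204.922] [ 0.13   0.059 -0.139] 85.00159227373747 0.0
```

View pics/p5.png

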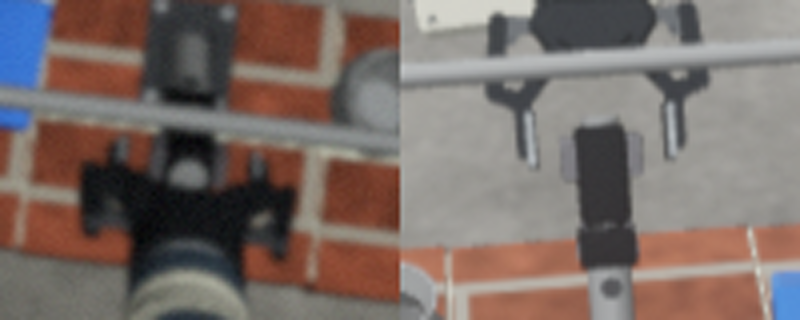

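Both views show the fingers centred on the buttons (scene 600 against 601, top 188 against 188). I'll go 6 mm deeper and squeeze.

Scaled: 6 mm is 0.096, 1 mm is 0.016.

Call:
{"api": "advance", "payload": {"segments": [0.016,0,0.096,0,0,0,85,0,0,0,0,0,0,50,0,0,0,0,0,0,50,0,0,0,0,0,0,50,0,0,0,0,0,0,50], "grip_force": 40}}

```text
clock: 4.7
ee_pos: [592.1, -24.5, 199.6]
ee_rot: [0.052, 0.951, -0.017, 0.303]
force: [-2.8, -0.6, 2.6]
gripper_width: 50.0
gripper_force: 3.9
```

Call:
{"api": "advance", "payload": {"segments": [0,0,0,0,0,0,38,0,0,0,0,0,0,38,0,0,0,0,0,0,38,0,0,0,0,0,0,38]}}

```text
clock: 5.2
ee_pos: [591.8, -24.8, 200.6]
ee_rot: [0.052, 0.951, -0.018, 0.303]
force: [-15.3, -1.2, 13.8]
gripper_width: 39.0
gripper_force: 37.8
```

Scaled: -8 mm is -0.128, -5 mm is -0.08.

Call:
{"api": "advance", "payload": {"segments": [0,0,-0.08,0,0,0,38,0,0,-0.128,0,0,0,38,0,0,-0.128,0,0,0,38,0,0,-0.128,0,0,0,38,0,0,0,0,0,0,38]}}

```text
clock: 5.82
ee_pos: [575.6, -23.0, 223.6]
ee_rot: [0.052, 0.951, -0.017, 0.303]
force: [-0.8, -3.8, 0.4]
gripper_width: 38.5
gripper_force: 36.8
```

```bash
python3 - <<'E'
from rig import env, camrig; import cv2
a=camrig.snapshot("top")[150:250,240:340,::-1]; b=camrig.snapshot("scene")[130:230,170:270,::-1]
cv2.imwrite("pics/p6.png",cv2.resize(cv2.hconcat([a,b]),None,fx=4,fy=4,interpolation=cv2.INTER_CUBIC))
E
```

```text
(no output)
```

View pics/p6.png

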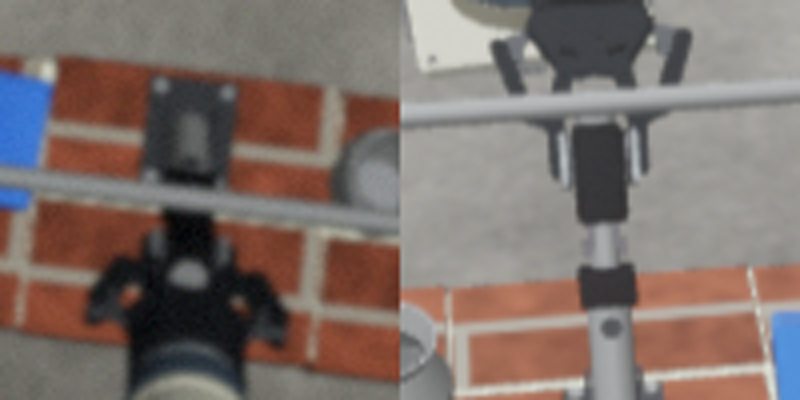

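The grip has come off the collar by about 28 mm, with inner tube showing between rows 222 and 265. I'll keep drawing, slowly near the end.

Scaled: -8 mm is -0.128, -10 mm is -0.16.

Call:
{"api": "advance", "payload": {"segments": [0,0,-0.16,0,0,0,38,0,0,-0.16,0,0,0,38,0,0,-0.16,0,0,0,38,0,0,-0.128,0,0,0,38,0,0,-0.064,0,0,0,38]}}

```text
clock: 6.55
ee_pos: [551.8, -20.4, 257.6]
ee_rot: [0.052, 0.951, -0.018, 0.303]
force: [4.7, -6.6, -2.3]
gripper_width: 38.5
gripper_force: 35.4
```

Call:
{"api": "advance", "payload": {"segments": [0,0,-0.032,0,0,0,38,0,0,-0.032,0,0,0,38,0,0,0,0,0,0,38,0,0,0,0,0,0,38]}}

```text
clock: 7.05
ee_pos: [549.6, -20.2, 260.8]
ee_rot: [0.052, 0.951, -0.018, 0.303]
force: [2.4, -5.7, 0.3]
gripper_width: 38.8
gripper_force: 36.3
```

```bash
python3 - <<'E'
from rig import env, camrig; import cv2
a=camrig.snapshot("top")[150:250,240:340,::-1]; b=camrig.snapshot("scene")[130:230,170:270,::-1]
cv2.imwrite("pics/p7.png",cv2.resize(cv2.hconcat([a,b]),None,fx=4,fy=4,interpolation=cv2.INTER_CUBIC))
E
```

```text
(no output)
```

View pics/p7.png

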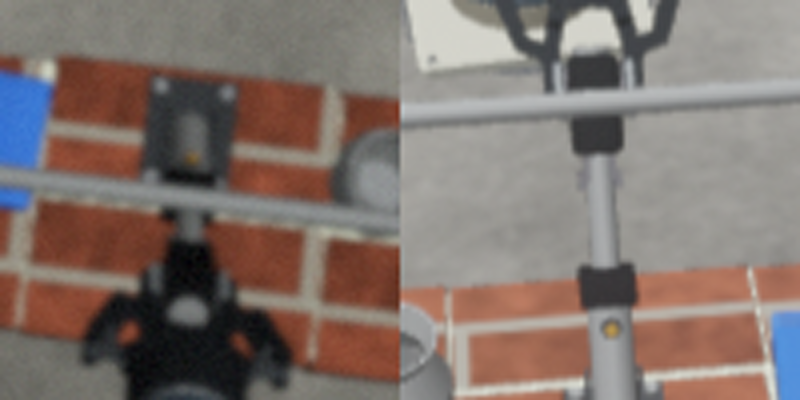

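The brass lock button now shows in the hole at (612,328). I'll draw 2 mm more to be sure, then ease back to feel whether it holds.

Scaled: -2 mm is -0.032.

Call:
{"api": "advance", "payload": {"segments": [0,0,-0.032,0,0,0,38,0,0,0,0,0,0,38,0,0,0,0,0,0,38]}}

```text
clock: 7.52
ee_pos: [548.5, -20.1, 262.4]
ee_rot: [0.052, 0.951, -0.018, 0.303]
force: [2.0, -6.4, 1.0]
gripper_width: 38.8
gripper_force: 36.3
```

Call:
{"api": "advance", "payload": {"segments": [0,0,0.048,0,0,0,38,0,0,0.048,0,0,0,38,0,0,0,0,0,0,38]}}

```text
clock: 7.9
ee_pos: [551.1, -20.3, 259.1]
ee_rot: [0.052, 0.951, -0.018, 0.304]
force: [-19.8, -4.8, 18.0]
gripper_width: 38.6
gripper_force: 42.4
```

Pushing back meets about 27 N, so it is locked. I'll unload, release and back out.

Scaled: -2 mm is -0.032.

Call:
{"api": "advance", "payload": {"segments": [0,0,-0.032,0,0,0,38,0,0,0,0,0,0,60,0,0,0,0,0,0,85,0,0,0,0,0,0,85,0,0,0,0,0,0,85]}}

```text
clock: 8.52
ee_pos: [550.2, -19.5, 258.8]
ee_rot: [0.052, 0.952, -0.017, 0.303]
force: [0.4, -0.2, 0.3]
gripper_width: 84.9
gripper_force: 0.0
```

Call:
{"api": "advance", "payload": {"segments": [0,0,-0.32,0,0,0,85,0,0,-0.56,0,0,0,85,0,0,-0.56,0,0,0,85,0,0,-0.4,0,0,0,85,0,0,0,0,0,0,85]}}

```text
clock: 9.15
ee_pos: [484.2, -12.3, 354.8]
ee_rot: [0.052, 0.951, -0.017, 0.305]
force: [-0.1, -0.3, -0.2]
gripper_width: 85.1
gripper_force: 0.0
```

```bash
python3 - <<'E'
from rig import env, camrig; import cv2
a=camrig.snapshot("top")[140:260,160:410,::-1]; b=camrig.snapshot("scene")[120:290,90:350,::-1]
cv2.imwrite("pics/p8.png",cv2.vconcat([cv2.resize(a,(600,288)),cv2.resize(b,(600,312),interpolation=cv2.INTER_CUBIC)]))
E
```

```text
(no output)
```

View pics/p8.png

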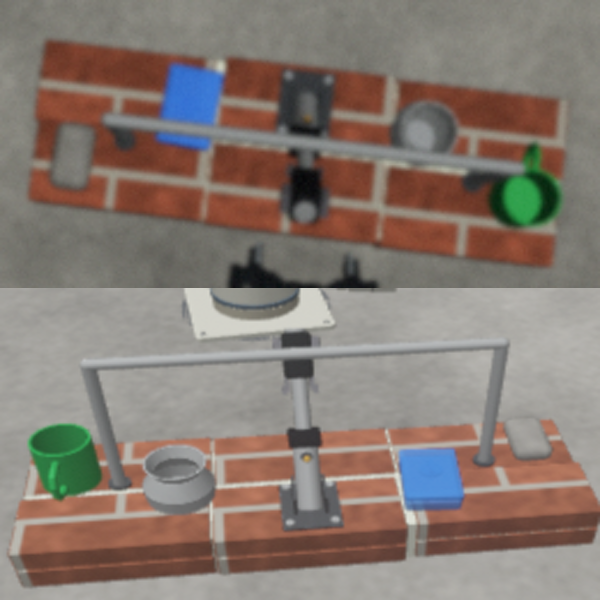

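The post stays out with the brass lock showing at (306,457), the gripper is clear, and the bath things haven't moved.

```bash
python3 -c "
from rig import env, camrig
print(env.sign_off())"
```

```text
the job is handed in; nothing more can be done
None
```

The towel post is drawn out and stays out, with its lock button showing in the sleeve hole; it held a push-back of about 27 N before I let go. The bath things are where they were, and the job is handed in at about 9 s.

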